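# Change over the bar specimens at the inverted microscope

## Task

The round-bar specimen on the microscope stage has been examined, and someone has put the square-bar specimen away in the round nest and the flat-bar specimen in the square nest. Return the round and the square specimen each to the nest of its own shape, lying flat on the floor near the middle of the recess, and set the flat-bar specimen on the stage, centred over the hole; its own empty nest is free for parking on the way. Set every piece down gently with the polished face down as it lies now, and do not disturb the angle-section specimen in its nest or the objective canister.

Things in the scene. Friction and masses are not known exactly. Their poses are not given: they have to be found in the camera images.
- round: Specimen: plain steel disc cut from round bar, 38 mm diameter, 22 mm high, about 0.2 kg, polished on its underside; at the start on the microscope stage. Origin: centre of its underside, z up along its axis.
- square: Specimen: plain steel slice of square bar, 30 x 30 mm, 22 mm high, about 0.15 kg, polished on its underside; at the start in the round nest, turned at any angle. Origin: centre of its underside, x and y square to its sides, z up.
- flat: Specimen: plain steel slice of flat bar, 40 mm long (its x) by 18 mm wide (its y), 22 mm high, about 0.12 kg, polished on its underside; at the start in the square nest. Origin: centre of its underside, z up.
- angle: Bystander: loose plain steel slice of angle section (L-shaped from above, legs 40 mm long and 10 mm thick), 22 mm high, already in its own L-shaped nest (a plate like the others); must stay there. Origin: centre of the 40 x 40 mm outline, on the underside.
- nest_round: Grey plastic plate 80 x 80 x 10 mm, fixed to the bench, with a dark rubber-lined recess 5 mm deep (its floor is 5 mm above the bench) in the middle of its top; origin: centre of the plate's underside, below the recess centre; x and y along its edges, z up. Round recess 58 mm in diameter. Holds the square specimen at the start.
- nest_square: Grey plastic plate 80 x 80 x 10 mm, fixed to the bench, with a dark rubber-lined recess 5 mm deep (its floor is 5 mm above the bench) in the middle of its top; origin: centre of the plate's underside, below the recess centre; x and y along its edges, z up. Square recess 52 x 52 mm. Holds the flat specimen at the start.
- nest_flat: Grey plastic plate 80 x 80 x 10 mm, fixed to the bench, with a dark rubber-lined recess 5 mm deep (its floor is 5 mm above the bench) in the middle of its top; origin: centre of the plate's underside, below the recess centre; x and y along its edges, z up. Oblong recess 58 mm (x) by 34 mm (y). Empty at the start.
- stage: Black stage on top of the inverted microscope: a level fixed plate 200 x 200 mm, with a flush silver insert disc 110 mm across and a 14 mm black hole in its middle (under the round specimen at the start). Its top is 205 mm above the bench, open above. Origin: centre of the hole in the top face, z up, +y towards the eyepieces.
- microscope: Fixed microscope, 170 mm wide; origin on the bench below the stage's hole, axes as the stage's. Beside the stage a white tower begins at y = 117 mm, 240 mm high (black cap 270 mm, y 125 to 185); the eyepiece head beyond it, y 190 to 390 mm, rises to about 390 mm. On the other side the black lamp housing reaches to y = -290 mm, at most 150 mm high.
- canister: Bystander: loose objective canister, clear plastic with black screw cap, 43 mm diameter, 61 mm high, about 0.12 kg, standing among the nests. Origin: centre of its underside.

How it is judged (in metres and radians):
At the end, for the whole second after the job is handed in: Round and square specimens flat on the floor of their own nests (within 12 mm of centre), the flat one flat on the stage within 10 mm of the hole's centre; heights within 3 mm, tilt under 0.1 rad, at rest. Angle specimen within 15 mm and canister within 20 mm of their starts (horizontal distance between round and nest_round below 0.012 m and z of round in the frame of nest_round between 0.002 and 0.008 m and angle between each of round, square, flat's own z axis and vertical below 0.1 rad and linear speed of each of round, square, flat below 0.02 m/s and angular speed of each of round, square, flat below 0.2 rad/s and horizontal distance between square and nest_square below 0.012 m and z of square in the frame of nest_square between 0.002 and 0.008 m and horizontal distance between flat and stage below 0.01 m and z of flat in the frame of stage between -0.003 and 0.003 m and distance of angle from where it was at the start of the episode below 0.015 m and distance of canister from where it was at the start of the episode below 0.02 m); the robot touches nothing.
It fails at once if the round specimen is dropped into its place (still over 0.6 m/s within 30 mm of its seat) (horizontal distance between round and nest_round below 0.03 m and z of round in the frame of nest_round below 0.035 m and linear speed of round above 0.6 m/s).
It fails at once if the square specimen is dropped into its place (still over 0.6 m/s within 30 mm of its seat) (horizontal distance between square and nest_square below 0.03 m and z of square in the frame of nest_square below 0.035 m and linear speed of square above 0.6 m/s).
It fails at once if the flat specimen is dropped into its place (still over 0.6 m/s within 30 mm of its seat) (horizontal distance between flat and stage below 0.03 m and z of flat in the frame of stage below 0.035 m and linear speed of flat above 0.6 m/s).
It fails at once if the angle specimen is moved more than 15 mm (distance of angle from where it was at the start of the episode above 0.015 m).
It fails at once if the objective canister is moved more than 20 mm (distance of canister from where it was at the start of the episode above 0.02 m).
It also fails if it takes over 106 s, if anything falls off the work surface, if the arm or the gripper's body presses on something with over 40 N, if the wrist force passes 120 N, or if a joint passes its speed limit or range.

## Robot

A 6-joint arm with a two-finger parallel gripper is mounted at the origin on the work surface. World frame = base frame: x ahead of the robot, y to its left, z up, the work surface at z = 0. Lengths are in m, angles in degrees, forces in N, time in s.
With the tool pointing down it reaches from about 0.35 to 0.875 m from the base axis. Payload 15.5 kg.
Tool frame: the origin (TCP) lies midway between the tips of the shut fingers; the grasp point (between the pads) lies 19 mm behind it; y points along the fingers, x is the direction in which the jaws open and shut, and the axes are right-handed (so a half turn about y gives the same grasp; the last joint's range is limited). The gripper opens to 85 mm and grips with 20 to 120 N. Pads are 22 mm wide; open, the fingers measure 114 mm over their backs; the gripper's body (76 mm by 85 mm) begins 54 mm behind the grasp point. The pads swing forward as they close: fully open they stand 13 mm farther back than shut.
Start: joints at [61.278, 28.281, 77.091, -0, 74.628, -5.472], TCP at [0.247, 0.574, 0.231] pointing down, gripper open.
Joint ranges: [-166.48, 166.48], [-47.26, 123.95], [12.59, 153.08], [-70.14, 250.14], [6.76, 159.57], [-176.63, 176.63]. Speed limits (degrees/s): [108.29, 108.29, 147.25, 172.46, 172.46, 172.46].

## Interface

Orientations are given as [roll, pitch, yaw] about the fixed x, y, z axes, in that order (R = Rz(yaw) Ry(pitch) Rx(roll)).
In Python, from cell import bot gives the robot as it stands.
- The arm moves only by the tool send_rows, never from a script. Its argument "deltas" is one flat list of numbers, 7 for each row, row after row: the turn, a rotation vector about the world's x, y, z in rad, then the shift along the world's x, y, z in cm, then the finger opening in cm, from 0 to 8.54. In form: [wx, wy, wz, x, y, z, jaw, wx, wy, wz, x, y, z, jaw, ...]. A call has 1 to 5 rows; each row is the pose to reach, as a shift and turn from the pose commanded when the call began; what a row does not reach only later rows make up. A row lasts 1/8 s, in which the tool goes at most 62.5 mm and 10.7 degrees, less where a joint would pass 70% of its speed; a pose out of reach is approached as far as the arm can. A call with a gripper value outside its range is refused whole. The fingers move at their own pace and stop on an object; the grip force is fixed at half the most. Time passes only in rows, so rows that repeat a pose let the fingers close. It gives the time, the measured TCP pose, the force and the opening at its end, in the units of the state.
- bot.state(): the state, without advancing time (a new reading comes with each control period).
- bot.read_camera(name): name is "side" or "top"; returns (picture, depth): 400x640x3 uint8, blue, green, red; 400x640 float32, m along the optical axis (not along the pixel's ray), 0 where there is no reading.
- bot.camera_info(name): a dict with "camera_matrix" (3x3 intrinsics, pixels), "k1" (the pictures are not rectified: a ray, as slopes to the right and down, at radius r is drawn at 1 + k1 r^2 times it, then the intrinsics apply), "xyz" and "attitude" of the camera in the world. Camera axes: x right, y down, z forward; pixel columns grow to the right and rows downward; lengths in m; the calibration is good to about 2 mm. A picture is of the moment at which its call begins. camera_info takes no time and is no camera call.
- bot.job_done(): hands the job in, once; it reports no verdict.
The state is a dict: "time_s": time; "joints": joint angles; "qd": joint speeds; "tau": joint torques, N m; "eef_pos": TCP position; "ee_rot": TCP orientation; "force": force on the tool from outside, world axes, zero at the start; "moment": the same for the moment, N m; "finger_gap": finger opening in m.
Only numpy, scipy, OpenCV 4.12 (cv2) and the standard library are available. Lean on these libraries where they do the work, as an engineer would, in place of code of your own. Each camera call takes 0.05 s, during which the arm holds its last target.

## Working session

There is one attempt and no reset: what is moved stays moved. The work goes in short steps, Python scripts to look and compute and a tool call to move; the robot and the scene stay as the last step left them, time stands still between calls to the robot, and variables do not carry over. Pictures are saved under pics/ and viewed, and the job is handed in when it is done.

Besides the shell and the picture viewer there is one more tool, called after "Call:" by a JSON object that holds its "fn" and its "kwargs". send_rows: Moves the arm, as the interface text tells. Its arguments: {"type":"object","properties":{"deltas":{"type":"array","items":{"type":"number"}}},"required":["deltas"]}

```bash
mkdir -p pics; ls; python3 - <<'E'
from cell import bot
import cv2,numpy as np
print(bot.state())
for n in("top","side"):
    p,d=bot.read_camera(n); cv2.imwrite(f"pics/{n}0.png",p); np.save(f"pics/{n}0.npy",d); np.save(f"pics/{n}0p.npy",p)
    print(n,bot.camera_info(n))
E
```

```text
pics
{'time_s': 0.0, 'joints': array([ 6.12779419e+01,  2.83132882e+01,  7.71268894e+01,  2.93304950e-05,
        7.46281574e+01, -5.47159347e+00]), 'qd': array([-0.01344419,  0.02180995,  0.04448612,  0.02008688,  0.07032308,
       -0.06194043]), 'tau': array([ 3.93207607e-03, -8.82174826e+01, -3.83866739e+01,  1.79563749e-04,
        1.00937855e-02, -1.91170925e-04]), 'eef_pos': array([0.24654379, 0.57393218, 0.230719  ]), 'ee_rot': array([-8.99934560e+01,  6.80209398e-02,  6.67495315e+01]), 'force': array([0.34495004, 0.11051816, 0.05287189]), 'moment': array([ 0.04518732,  0.01920073, -0.04754257]), 'finger_gap': 0.08516258206059815}
top {'camera_matrix': array([[391.0985759 ,   0.        , 311.84149322],
       [  0.        , 391.0985759 , 199.50887237],
       [  0.        ,   0.        ,   1.        ]]), 'k1': -0.060230030797270254, 'xyz': array([ 0.34766294, -0.01374501,  1.0480279 ]), 'attitude': array([-168.51756031,    0.34321126,  -88.94365635])}
side {'camera_matrix': array([[384.81222535,   0.        , 321.70008684],
       [  0.        , 384.81222535, 200.68854864],
       [  0.        ,   0.        ,   1.        ]]), 'k1': 0.008828969285246511, 'xyz': array([ 0.21414007, -0.65092014,  0.66965658]), 'attitude': array([-126.30878159,   -0.76590507,  -26.11807033])}
```

View pics/top0.png

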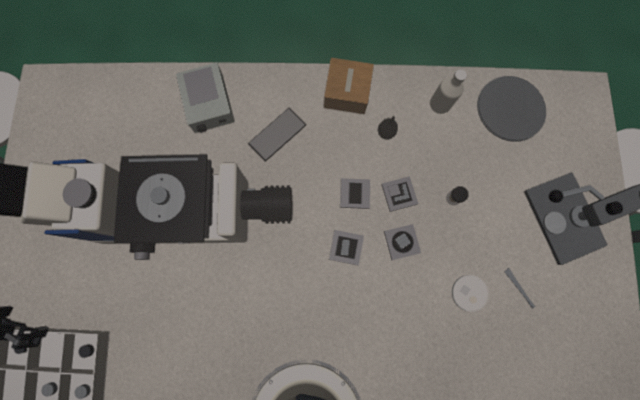

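View pics/side0.png

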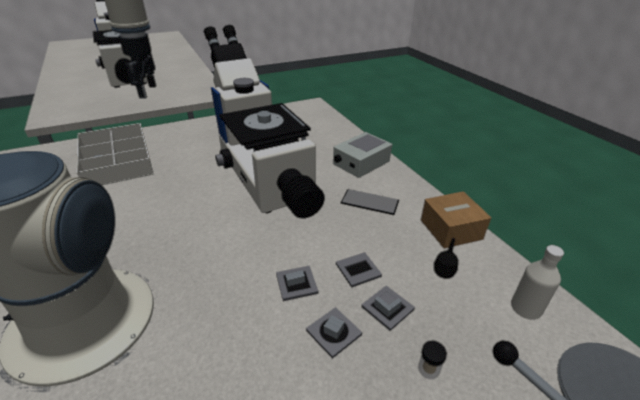

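```bash
cat > h.py <<'E'
import numpy as np,cv2
from cell import bot
from scipy.spatial.transform import Rotation as R
def cam(n):
    c=bot.camera_info(n);return c['camera_matrix'],c['k1'],np.array(c['xyz']),R.from_euler('xyz',c['attitude'],degrees=True).as_matrix()
def rays(n,uv):
    K,k1,t,Rm=cam(n); uv=np.asarray(uv,float).reshape(-1,1,2)
    s=cv2.undistortPoints(uv,K,np.array([k1,0,0,0,0.]))[:,0]
    return np.c_[s,np.ones(len(s))],t,Rm
def onz(n,uv,z):
    s,t,Rm=rays(n,uv); d=s@Rm.T; return t+d*((z-t[2])/d[:,2])[:,None]
def withd(n,uv,dep):
    s,t,Rm=rays(n,uv); return t+(s*np.asarray(dep)[:,None])@Rm.T
def proj(n,P):
    K,k1,t,Rm=cam(n); P=np.asarray(P,float).reshape(-1,3)
    return cv2.projectPoints(((P-t)@Rm).reshape(-1,1,3),np.zeros(3),np.zeros(3),K,np.array([k1,0,0,0,0.]))[0][:,0]
E
python3 - <<'E'
from h import *
p=np.load('pics/top0p.npy');d=np.load('pics/top0.npy')
c=cv2.resize(p[165:275,315:485],None,fx=4.6,fy=4.6,interpolation=cv2.INTER_CUBIC);cv2.imwrite('pics/c1.png',cv2.convertScaleAbs(c,alpha=1.6))
c=cv2.resize(p[140:260,100:250],None,fx=4.6,fy=4.6,interpolation=cv2.INTER_CUBIC);cv2.imwrite('pics/c2.png',cv2.convertScaleAbs(c,alpha=1.6))
p=np.load('pics/side0p.npy')
c=cv2.resize(p[240:375,270:450],None,fx=4.4,fy=4.4,interpolation=cv2.INTER_CUBIC);cv2.imwrite('pics/c3.png',c)
for n,uv in [('top',[(160,195),(130,170),(190,225),(375,215),(355,193),(345,246),(402,241),(459,195),(400,193)])]:
    dd=[d[v,u] for u,v in uv]
    for a,b,w in zip(uv,dd,withd(n,uv,dd)): print(a,b,w.round(4))
E
```

```text
(160, 195) 0.83950514 [0.5182 0.3233 0.2293]
(130, 170) 0.87728226 [0.5803 0.4093 0.2042]
(190, 225) 0.849924 [0.4572 0.2598 0.2056]
(375, 215) 1.0577449 [ 0.5201 -0.1754  0.0021]
(355, 193) 1.0704147 [ 0.5802 -0.1214  0.0019]
(345, 246) 1.0179441 [ 0.433  -0.0925  0.0258]
(402, 241) 1.0161963 [ 0.4481 -0.241   0.0292]
(459, 195) 1.0063893 [ 0.5664 -0.3859  0.0618]
(400, 193) 1.0674198 [ 0.5819 -0.2446  0.0041]
```

View pics/c1.png

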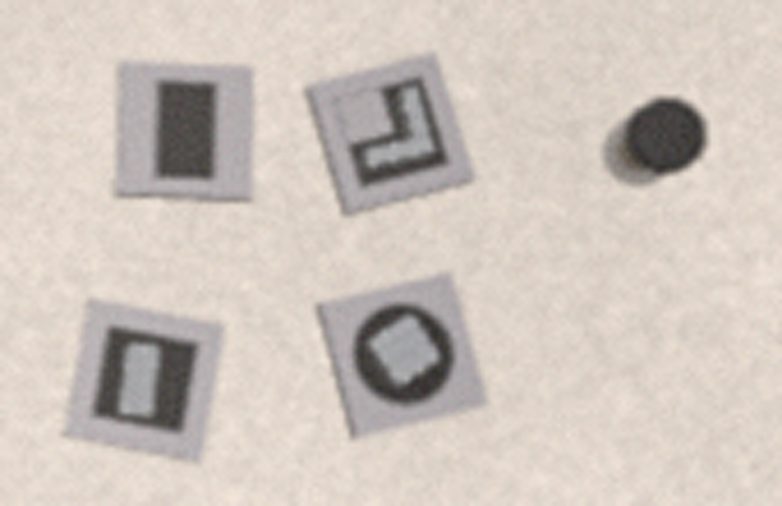

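View pics/c2.png

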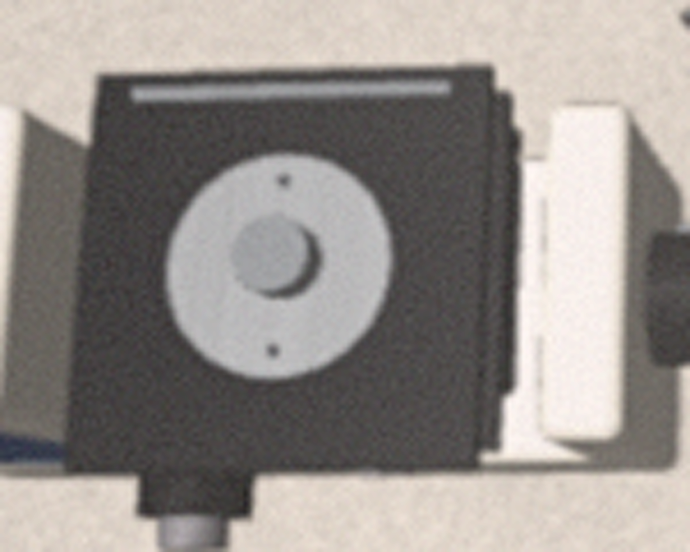

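View pics/c3.png

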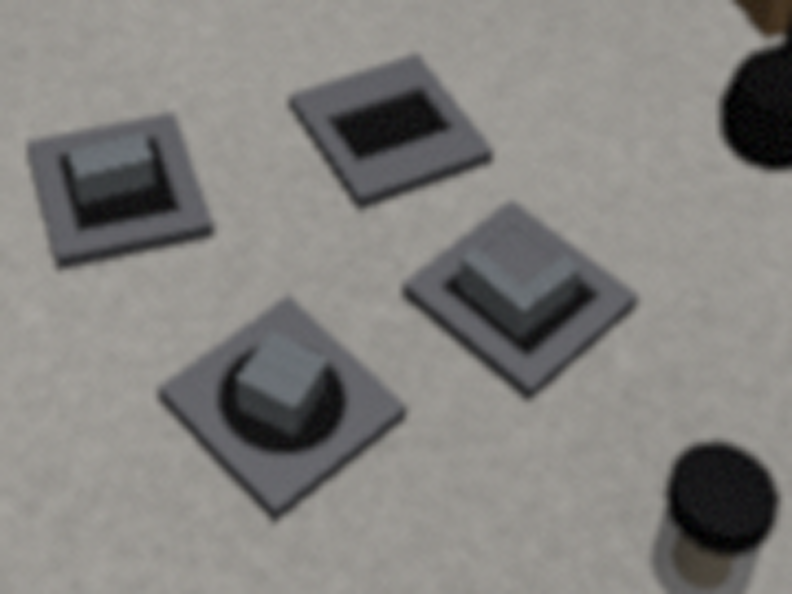

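```bash
python3 - <<'E'
from h import *
def un(pts,o): return (np.array(pts)+.5)/4.6-.5+np.array(o)
def rect(name,pts,z,o=(315,165)):
    w=onz('top',un(pts,o),z); e=np.roll(w,-1,0)-w
    a=np.degrees(np.arctan2(e[:,1],e[:,0]))
    print(name,'c',w[:,:2].mean(0).round(4),'sides',(np.linalg.norm(e,axis=1)*1e3).round(1),'ang',a.round(1))
rect('nsq',[(88,298),(222,324),(198,460),(65,436)],.01)
rect('nsq rec',[(108,327),(197,342),(182,432),(93,416)],.01)
rect('flat',[(122,342),(158,344),(156,418),(118,414)],.027)
rect('nrd',[(318,304),(450,272),(486,404),(352,438)],.01)
rect('square',[(366,346),(420,316),(441,358),(390,386)],.027)
rect('nfl',[(117,62),(252,66),(250,200),(114,195)],.01)
rect('nan',[(306,88),(434,54),(472,180),(348,214)],.01)
rect('stage',[(99,75),(494,66),(476,470),(65,470)],.205,(100,140))
p=np.load('pics/top0p.npy').astype(float); g=p.mean(2)
# stage disc
m=(g>75).astype(np.uint8); m[:,:]=m
lab=cv2.connectedComponents(m,connectivity=4)[1]; l=lab[185,140]; M=(lab==lab[200,145]).astype(np.uint8)
cs,_=cv2.findContours(M,cv2.RETR_EXTERNAL,cv2.CHAIN_APPROX_NONE);c=max(cs,key=cv2.contourArea)
w=onz('top',c[:,0],.205); (x,y),r=cv2.minEnclosingCircle(w[:,:2].astype(np.float32));el=cv2.fitEllipse(w[:,:2].astype(np.float32));print('insert',len(c),x,y,r,el)
print('disc top hand',onz('top',un([(272,255),(230,255),(313,255),(272,214),(272,297)],(100,140)),.227).round(4))
print('canister',onz('top',un([(666,134)],(315,165)),.061).round(4))
print('roundrec',onz('top',un([(404,355),(355,355),(453,355)],(315,165)),.01).round(4))
print('side check: ',proj('side',[[.45,-.24,.01],[.518,.323,.227]]))
E
```

```text
nsq c [ 0.4317 -0.0957] sides [78.9 79.4 77.  80.6] ang [-100.1  169.7   80.8   -8.9]
nsq rec c [ 0.4317 -0.0967] sides [52.  52.4 51.7 51.9] ang [-98.6 170.4  80.8  -9.2]
flat c [ 0.4301 -0.0917] sides [20.5 41.8 21.5 40.7] ang [-92.2 178.5  85.   -2.9]
nrd c [ 0.4485 -0.245 ] sides [80.1 78.5 80.4 79. ] ang [ -75.6 -166.3  104.7   13.4]
square c [ 0.4483 -0.2428] sides [35.9 26.4 33.7 26.1] ang [ -60.7 -154.5  118.9   30.4]
nfl c [ 0.5786 -0.1191] sides [80.4 81.1 79.8 80.5] ang [-90.7 178.5  88.8  -1. ]
nan c [ 0.5788 -0.2416] sides [80.3 78.9 76.9 79.1] ang [ -73.9 -165.3  106.3   17.2]
stage c [0.5178 0.331 ] sides [199.7 199.  199.1 196.8] ang [ -88.  -178.3   91.3    1.8]
insert 137 0.5182985663414001 0.332882285118103 0.05581539124250412 ((0.5184248685836792, 0.3326432704925537), (0.1086268201470375, 0.1094241514801979), 1.5581551790237427)
disc top hand [[0.5185 0.3271 0.227 ]
 [0.5182 0.3474 0.227 ]
 [0.5188 0.3073 0.227 ]
 [0.5384 0.329  0.227 ]
 [0.4983 0.3251 0.227 ]]
canister [[ 0.5699 -0.3874  0.061 ]]
roundrec [[ 0.4479 -0.2464  0.01  ]
 [ 0.4475 -0.218   0.01  ]
 [ 0.4483 -0.2749  0.01  ]]
side check:  [[332.70891009 326.40302041]
 [263.64931084 113.86407092]]
```

```bash
python3 - <<'E'
from h import *
p=np.load('pics/top0p.npy');g=cv2.resize(p[165:275,315:485],None,fx=4.6,fy=4.6,interpolation=cv2.INTER_CUBIC).astype(float).mean(2)
print(g[380,138],g[355,404],g[350,95+15],g[420,404])
def un(pts,o=(315,165)): return (np.array(pts,float)+.5)/4.6-.5+np.array(o)
for n,x,y in(('flat',138,380),('square',404,355)):
  for t in(70,80,90):
    lab=cv2.connectedComponents((g>t).astype(np.uint8))[1]
    M=(lab==lab[y,x]).astype(np.uint8); c=max(cv2.findContours(M,0,cv2.CHAIN_APPROX_NONE)[0],key=cv2.contourArea)
    w=onz('top',un(c[:,0]),.027); print(n,t,len(c),cv2.minAreaRect((w[:,:2]*1000).astype(np.float32)))
E
```

```text
104.66666666666667 99.66666666666667 48.0 108.33333333333333
flat 70 195 ((430.35382080078125, -91.96185302734375), (20.761207580566406, 41.62593460083008), 83.57124328613281)
flat 80 187 ((430.33306884765625, -92.04946899414062), (19.28451156616211, 40.37989807128906), 83.42801666259766)
flat 90 178 ((430.2812194824219, -91.9594955444336), (17.425264358520508, 39.07073211669922), 83.7308578491211)
square 70 176 ((449.55523681640625, -242.8376922607422), (32.40880584716797, 31.77434539794922), 33.638450622558594)
square 80 169 ((449.66497802734375, -242.86764526367188), (31.322776794433594, 30.334747314453125), 33.64079284667969)
square 90 166 ((449.5487060546875, -242.93606567382812), (30.267885208129883, 28.88218116760254), 33.17892074584961)
```

Call:
{"fn": "send_rows", "kwargs": {"deltas": [0,0,0.1,0,-4,2,6,0,0,0.2,1,-10,3,5,0,0,0.3,2,-16,4,4.5,0,0,0.37,4,-22,4,4.5,0,0,0.37,6,-28,4,4.5]}}

```text
time_s: 0.72
eef_pos: [0.3063, 0.2939, 0.2713]
ee_rot: [-90.0, -0.0, 88.1]
force: [1.2, 0.2, 0.5]
finger_gap: 0.0452
```

Call:
{"fn": "send_rows", "kwargs": {"deltas": [0,0,-0.03,2,-6,0,4.5,0,0,-0.075,4,-12,0,4.5,0,0,-0.075,6,-18,0,4.5,0,0,-0.075,8,-24,-2,4.5,0,0,-0.075,10,-30,-5,4.5]}}

```text
time_s: 1.35
eef_pos: [0.4031, 0.0051, 0.2269]
ee_rot: [-90.1, 0.0, 83.6]
force: [1.4, 1.1, -0.6]
finger_gap: 0.0448
```

Call:
{"fn": "send_rows", "kwargs": {"deltas": [0,0,0,1,-3.5,-4,4.5,0,0,0,2,-7.0,-8,4.5,0,0,0,2.4,-8.6,-12,4.5,0,0,0,2.4,-8.6,-15,4.5,0,0,0,2.4,-8.6,-16,4.5]}}

```text
time_s: 1.98
eef_pos: [0.4255, -0.0787, 0.0655]
ee_rot: [-89.8, -0.0, 83.6]
force: [-0.5, -0.3, 0.0]
finger_gap: 0.0451
```

Call:
{"fn": "send_rows", "kwargs": {"deltas": [0,0,0,0,0,-1,4.5,0,0,0,0,0,-1,4.5]}}

```text
time_s: 2.22
eef_pos: [0.4265, -0.0786, 0.0571]
ee_rot: [-90.0, 0.0, 83.7]
force: [-1.3, 0.1, 0.7]
finger_gap: 0.0448
```

```bash
python3 - <<'E'
from h import *
for n in("top","side"):
    p,d=bot.read_camera(n)
    c=p[165:275,315:485] if n=='top' else p[220:355,250:430]
    cv2.imwrite(f'pics/{n}1.png',cv2.resize(c,None,fx=4.4,fy=4.4,interpolation=cv2.INTER_CUBIC))
s=bot.state();print(s['eef_pos'],s['ee_rot'],s['force'])
E
```

```text
[ 0.42679034 -0.07871778  0.05754816] [-9.00596260e+01  1.28898482e-02  8.36747443e+01] [ 0.3422852  -1.0925906   0.58433165]
```

View pics/side1.png

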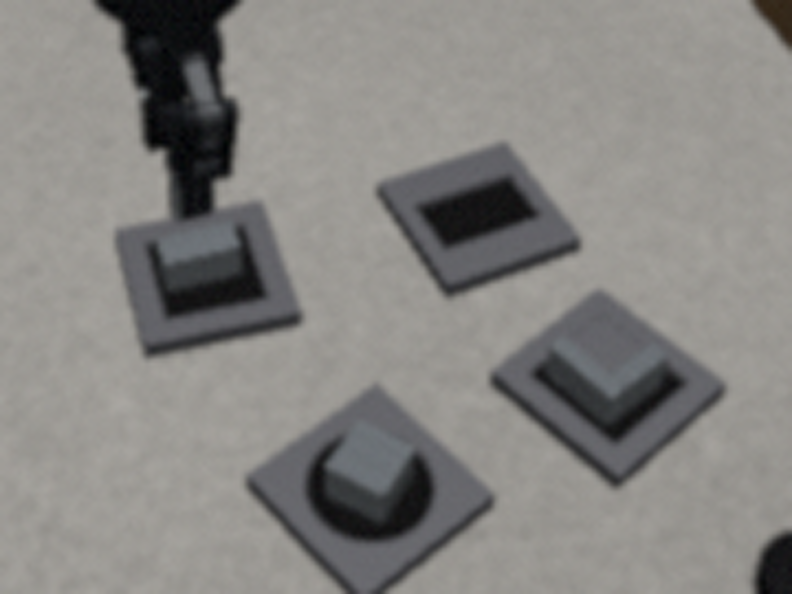

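Call:
{"fn": "send_rows", "kwargs": {"deltas": [0,0,0,0.35,-1.33,0,4.5,0,0,0,0.35,-1.33,-1.5,4.5,0,0,0,0.35,-1.33,-3,4.5,0,0,0,0.35,-1.33,-4,4.5,0,0,0,0.35,-1.33,-4,4.5]}}

```text
time_s: 2.95
eef_pos: [0.4299, -0.0924, 0.0166]
ee_rot: [-90.0, -0.0, 83.6]
force: [-0.5, 0.6, 0.0]
finger_gap: 0.045
```

```bash
cat > look.py <<'E'
import sys
from h import *
k=sys.argv[1]; n=sys.argv[2]; x,y,w,hh=map(int,sys.argv[3:7])
p,d=bot.read_camera(n); c=p[y:y+hh,x:x+w]; f=min(790/w,590/hh)
cv2.imwrite(f'pics/{k}.png',cv2.convertScaleAbs(cv2.resize(c,None,fx=f,fy=f,interpolation=cv2.INTER_CUBIC),alpha=1.5))
s=bot.state();print(s['time_s'],s['eef_pos'].round(4),s['ee_rot'].round(1),s['force'].round(1),s['finger_gap'])
E
python3 look.py a1 side 250 240 140 110; python3 look.py a2 top 315 165 170 110
```

```text
3.0 [ 0.43   -0.0923  0.017 ] [-90.   -0.   83.6] [ 0.4 -0.5  0.9] 0.04476630928791607
3.05 [ 0.4301 -0.0923  0.0172] [-90.    0.   83.7] [-0.1  0.1  0.2] 0.04499242114677938
```

View pics/a1.png

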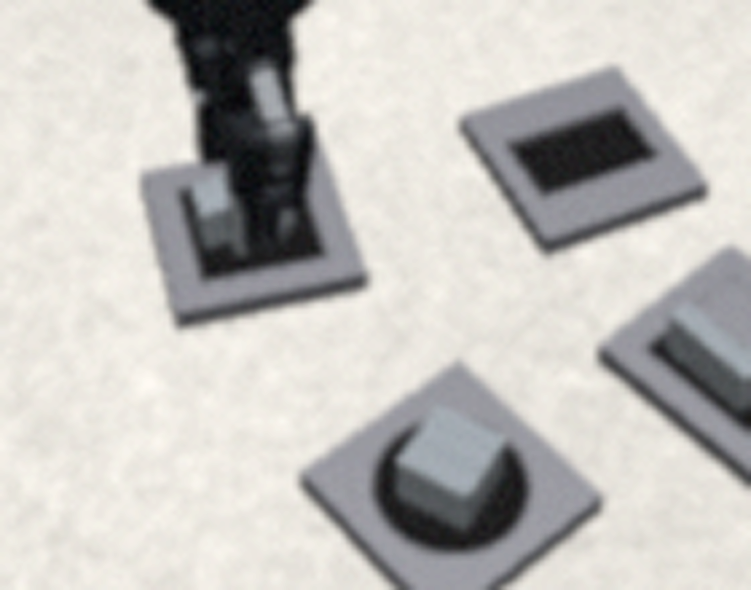

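View pics/a2.png

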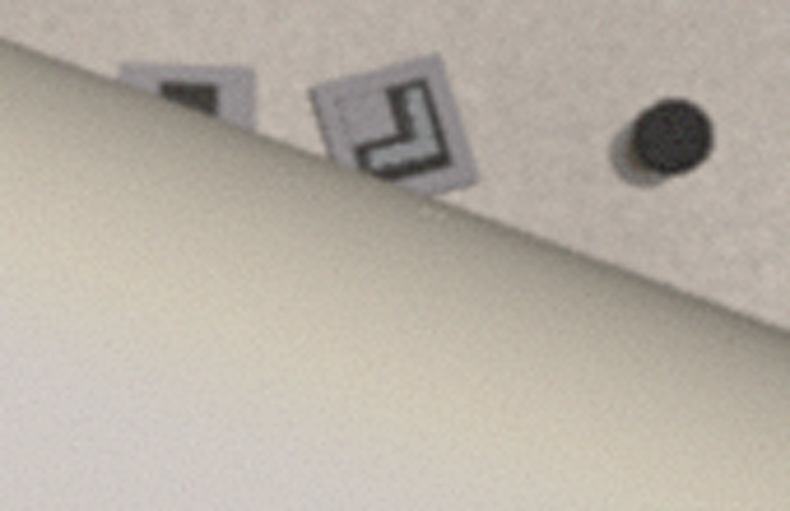

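Call:
{"fn": "send_rows", "kwargs": {"deltas": [0,0,0,0,0,-0.5,4.5,0,0,0,0,0,-0.5,3,0,0,0,0,0,-0.5,1,0,0,0,0,0,-0.5,1,0,0,0,0,0,-0.5,1]}}

```text
time_s: 3.68
eef_pos: [0.4299, -0.092, 0.0122]
ee_rot: [-90.0, 0.0, 83.7]
force: [-0.2, 0.4, 6.0]
finger_gap: 0.0166
```

Call:
{"fn": "send_rows", "kwargs": {"deltas": [0,0,0,0,0,0,1,0,0,0,0,0,0,1,0,0,0,0,0,0.5,1,0,0,0,0,0,2,1,0,0,0,0,0,4,1]}}

```text
time_s: 4.3
eef_pos: [0.4296, -0.0919, 0.0523]
ee_rot: [-89.9, -0.0, 83.7]
force: [0.5, 0.1, -0.4]
finger_gap: 0.0162
```

```bash
python3 look.py a3 side 250 220 140 110
```

```text
4.35 [ 0.4304 -0.0922  0.0543] [-90.1   0.   83.7] [ 1.8 -0.2  0.9] 0.01654953859396858
```

View pics/a3.png

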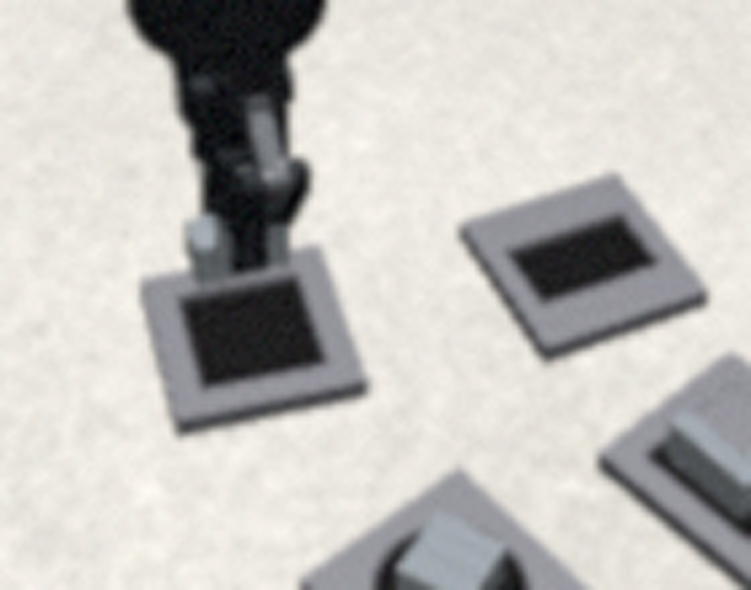

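Call:
{"fn": "send_rows", "kwargs": {"deltas": [0,0,0.03,4,-0.7,1,1,0,0,0.06,9,-1.6,1,1,0,0,0.09,14.0,-2.5,0,1,0,0,0.09,14.85,-2.7,-1,1,0,0,0.09,14.85,-2.7,-2,1]}}

```text
time_s: 4.97
eef_pos: [0.578, -0.1189, 0.031]
ee_rot: [-90.0, -0.0, 88.8]
force: [0.0, 0.2, -1.2]
finger_gap: 0.0161
```

Call:
{"fn": "send_rows", "kwargs": {"deltas": [0,0,0,0,0,0,1,0,0,0,0,0,0,1]}}

```text
time_s: 5.22
eef_pos: [0.5775, -0.1189, 0.0321]
ee_rot: [-90.0, -0.0, 88.8]
force: [-0.4, 0.2, -1.2]
finger_gap: 0.0164
```

```bash
python3 look.py a4 side 290 220 140 110
```

```text
5.275 [ 0.5779 -0.119   0.0323] [-90.    0.   88.8] [-0.  -0.6 -1.7] 0.016748604359487593
```

View pics/a4.png

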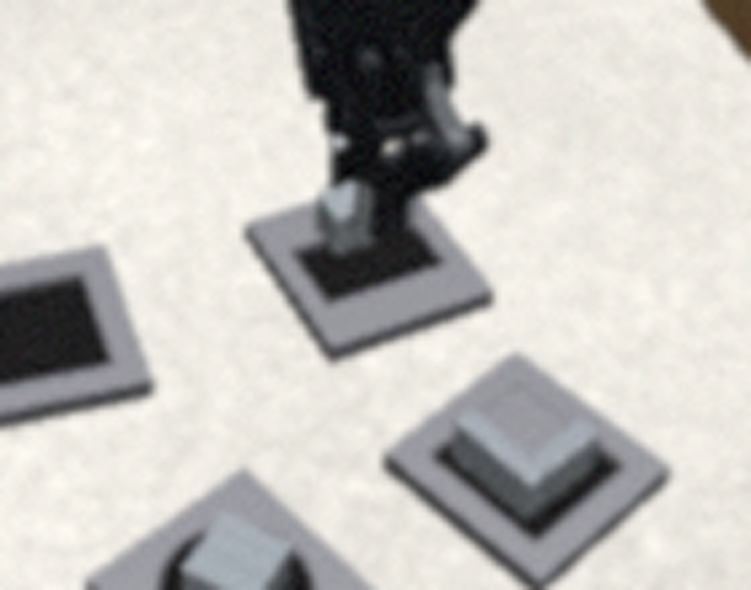

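Call:
{"fn": "send_rows", "kwargs": {"deltas": [0,0,0,0,0,-0.7,1,0,0,0,0,0,-1.3,1,0,0,0,0,0,-1.7,1,0,0,0,0,0,-1.9,1,0,0,0,0,0,-1.9,1]}}

```text
time_s: 5.9
eef_pos: [0.5783, -0.1191, 0.0127]
ee_rot: [-90.0, -0.0, 88.8]
force: [1.0, -0.0, -0.6]
finger_gap: 0.0167
```

Call:
{"fn": "send_rows", "kwargs": {"deltas": [0,0,0,0,0,-0.1,1,0,0,0,0,0,-0.1,1]}}

```text
time_s: 6.15
eef_pos: [0.5785, -0.1191, 0.0122]
ee_rot: [-90.0, 0.0, 88.8]
force: [-0.7, 0.2, 3.0]
finger_gap: 0.0162
```

Contact. Release and rise.

Call:
{"fn": "send_rows", "kwargs": {"deltas": [0,0,0,0,0,0,2.2,0,0,0,0,0,0,3.5,0,0,0,0,0,0,4.5,0,0,0,0,0,1,4.5,0,0,0,0,0,5,5]}}

```text
time_s: 6.78
eef_pos: [0.5772, -0.1187, 0.0614]
ee_rot: [-89.8, -0.1, 88.8]
force: [0.4, 0.4, -0.2]
finger_gap: 0.0498
```

```bash
python3 look.py a5 side 290 220 140 110
```

```text
6.825 [ 0.58   -0.1195  0.0672] [-90.2   0.1  88.8] [ 4.6 -0.8  6.7] 0.050251230063619895
```

View pics/a5.png

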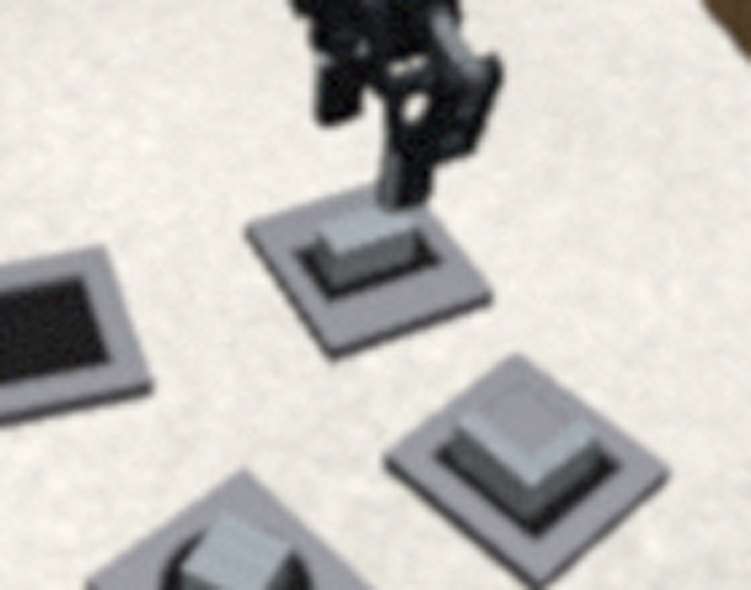

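Call:
{"fn": "send_rows", "kwargs": {"deltas": [0,0,-0.18,-3,-2.5,1,5.5,0,0,-0.36,-6,-5,1,5.5,0,0,-0.54,-9,-8,1,5.5,0,0,-0.72,-12,-11,0,5.5,0,0,-0.9,-13,-12.4,0,5.5]}}

```text
time_s: 7.45
eef_pos: [0.4467, -0.2442, 0.062]
ee_rot: [-90.0, 0.0, 36.8]
force: [1.4, -0.6, 0.2]
finger_gap: 0.0552
```

Call:
{"fn": "send_rows", "kwargs": {"deltas": [0,0,-0.065,0,0,0,5.5,0,0,-0.065,0,0,0,5.5]}}

```text
time_s: 7.7
eef_pos: [0.4485, -0.2434, 0.0624]
ee_rot: [-90.0, -0.0, 33.5]
force: [0.5, -0.3, 0.3]
finger_gap: 0.0554
```

```bash
python3 look.py a6 side 270 240 140 110
```

```text
7.75 [ 0.4486 -0.2432  0.0623] [-90.   -0.   33.6] [0.2 0.3 0.1] 0.05493454063300963
```

View pics/a6.png

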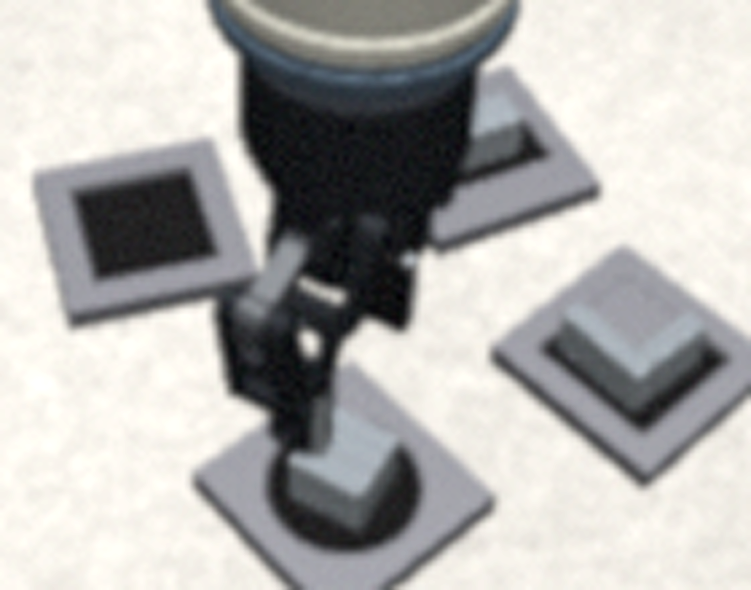

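Call:
{"fn": "send_rows", "kwargs": {"deltas": [0,0,0,0.1,0,-1.5,5.5,0,0,0,0.1,0,-3,5.5,0,0,0,0.1,0,-4.2,5.5,0,0,0,0.1,0,-5,5.5,0,0,0,0.1,0,-5,5.5]}}

```text
time_s: 8.38
eef_pos: [0.4491, -0.2428, 0.0112]
ee_rot: [-89.9, 0.0, 33.5]
force: [0.0, -0.0, -0.4]
finger_gap: 0.0553
```

Call:
{"fn": "send_rows", "kwargs": {"deltas": [0,0,0,0,0,0,4,0,0,0,0,0,0,2.5,0,0,0,0,0,0,2,0,0,0,0,0,0,2,0,0,0,0,0,0,2]}}

```text
time_s: 9.0
eef_pos: [0.4497, -0.2432, 0.0125]
ee_rot: [-90.1, -0.0, 33.5]
force: [-0.6, 0.7, 6.8]
finger_gap: 0.0286
```

Call:
{"fn": "send_rows", "kwargs": {"deltas": [0,0,0,0,0,1,2,0,0,0,0,0,3,2,0,0,-0.18,-0.4,4,4,2,0,0,-0.36,-0.8,9,4,2,0,0,-0.54,-1.4,13,4,2]}}

```text
time_s: 9.62
eef_pos: [0.4353, -0.1118, 0.0528]
ee_rot: [-90.0, -0.1, 2.2]
force: [0.4, -0.3, -1.7]
finger_gap: 0.0283
```

Call:
{"fn": "send_rows", "kwargs": {"deltas": [0,0,-0.18,-0.4,1.6,-0.5,2,0,0,-0.2,-0.4,1.6,-1.5,2,0,0,-0.2,-0.4,1.6,-2,2]}}

```text
time_s: 10.0
eef_pos: [0.4318, -0.0977, 0.0316]
ee_rot: [-90.0, -0.0, -8.7]
force: [-0.1, -1.1, -0.7]
finger_gap: 0.0284
```

```bash
python3 look.py a7 side 250 240 140 110
```

```text
10.05 [ 0.4316 -0.0978  0.0312] [-90.    0.   -8.7] [-0.7 -0.4 -2. ] 0.028400203459961994
```

View pics/a7.png

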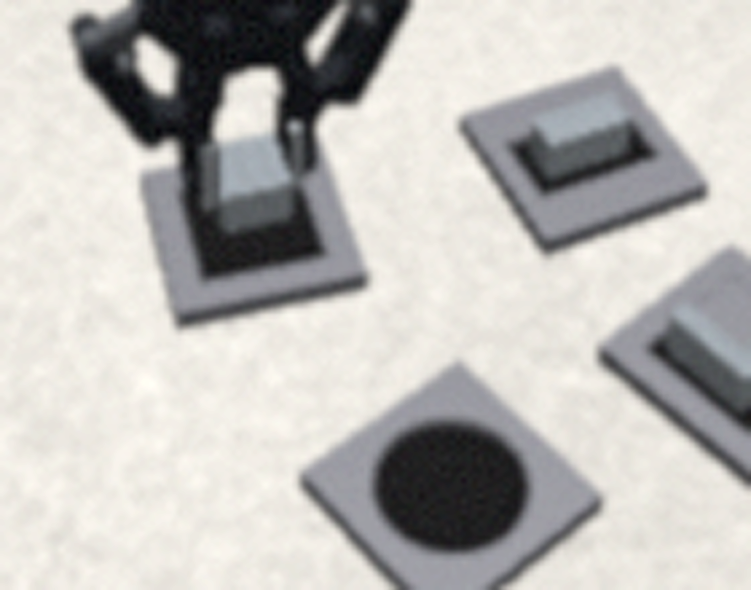

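Good. Lower to about 0.013.

Call:
{"fn": "send_rows", "kwargs": {"deltas": [0,0,0,0,0.15,-0.7,2,0,0,0,0,0.15,-1.3,2,0,0,0,0,0.15,-1.7,2,0,0,0,0,0.15,-1.85,2,0,0,0,0,0.15,-1.85,2]}}

```text
time_s: 10.68
eef_pos: [0.4314, -0.0956, 0.0133]
ee_rot: [-90.0, 0.0, -8.9]
force: [-0.7, 0.9, -1.6]
finger_gap: 0.0284
```

Call:
{"fn": "send_rows", "kwargs": {"deltas": [0,0,0,0,0,-0.07,2,0,0,0,0,0,-0.07,2]}}

```text
time_s: 10.92
eef_pos: [0.4315, -0.0956, 0.0128]
ee_rot: [-90.0, -0.0, -8.9]
force: [-0.3, -0.4, -1.2]
finger_gap: 0.0288
```

Call:
{"fn": "send_rows", "kwargs": {"deltas": [0,0,0,0,0,-0.1,2,0,0,0,0,0,-0.1,2]}}

```text
time_s: 11.18
eef_pos: [0.4315, -0.0956, 0.0124]
ee_rot: [-90.0, -0.0, -8.9]
force: [-3.8, 2.7, 24.3]
finger_gap: 0.0286
```

Call:
{"fn": "send_rows", "kwargs": {"deltas": [0,0,0,0,0,0.05,3.2,0,0,0,0,0,0.05,4.5,0,0,0,0,0,0.05,5.5,0,0,0,0,0,1.5,6,0,0,0,0,0,5,6]}}

```text
time_s: 11.8
eef_pos: [0.4306, -0.0953, 0.0613]
ee_rot: [-90.0, 0.2, -8.9]
force: [0.4, 0.0, 0.4]
finger_gap: 0.0599
```

```bash
python3 look.py a8 side 250 240 140 110
```

```text
11.85 [ 0.432  -0.0958  0.0651] [-90.   -0.1  -8.9] [ 3.4 -0.6  4.6] 0.05987032393457405
```

View pics/a8.png

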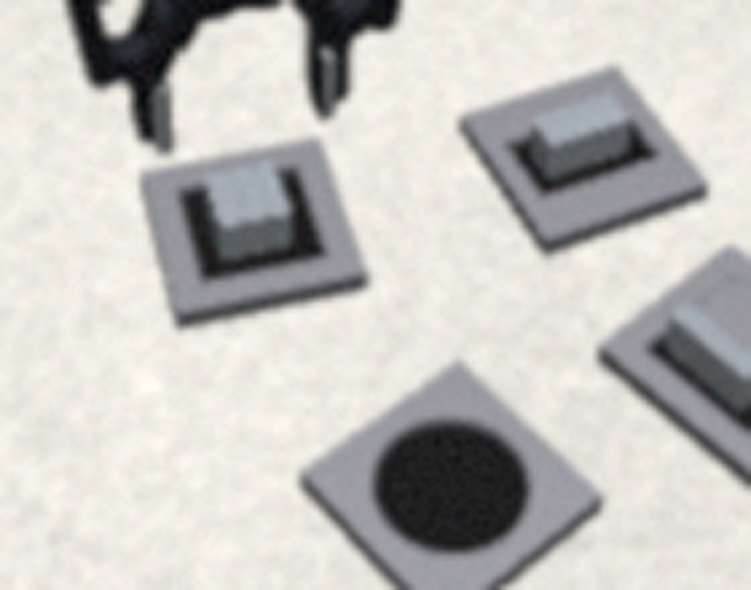

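Call:
{"fn": "send_rows", "kwargs": {"deltas": [0,0,0,0,0,6,6,0,0,0,0,0,12,6.5,0,0,0,0,1,17,6.5,0,0,0,0,4,21,6.5,0,0,0,0,10,21.5,6.5]}}

```text
time_s: 12.48
eef_pos: [0.4329, 0.0043, 0.2794]
ee_rot: [-90.0, -0.3, -9.0]
force: [1.5, -0.1, -0.8]
finger_gap: 0.0649
```

Call:
{"fn": "send_rows", "kwargs": {"deltas": [0,0,0,1,6,0,6.5,0,0,0,2.5,12,0,6.5,0,0,0,4,18,0,6.5,0,0,0,5.5,24,0,6.5,0,0,0,7,30,0,6.5]}}

```text
time_s: 13.1
eef_pos: [0.5014, 0.3066, 0.2765]
ee_rot: [-90.0, 0.0, -8.9]
force: [0.9, -1.3, -0.5]
finger_gap: 0.0648
```

Call:
{"fn": "send_rows", "kwargs": {"deltas": [0,0,0,0,0,0,6.5,0,0,0,0,0,0,6.5]}}

```text
time_s: 13.35
eef_pos: [0.5009, 0.3041, 0.2762]
ee_rot: [-90.1, 0.1, -8.8]
force: [-0.7, -0.2, -0.2]
finger_gap: 0.0652
```

Call:
{"fn": "send_rows", "kwargs": {"deltas": [0,0,0,1.75,2.25,0,6.5,0,0,0,1.75,2.25,-1.5,6.5,0,0,0,1.75,2.25,-3,6.5,0,0,0,1.75,2.25,-3,6.5]}}

```text
time_s: 13.85
eef_pos: [0.5178, 0.3256, 0.2452]
ee_rot: [-90.1, 0.1, -8.9]
force: [-0.4, -0.4, 0.6]
finger_gap: 0.0652
```

```bash
python3 look.py b1 side 200 60 140 110
```

```text
13.9 [0.5183 0.326  0.2461] [-90.1   0.1  -8.9] [ 0.8 -1.1  0.3] 0.06493847410597295
```

View pics/b1.png

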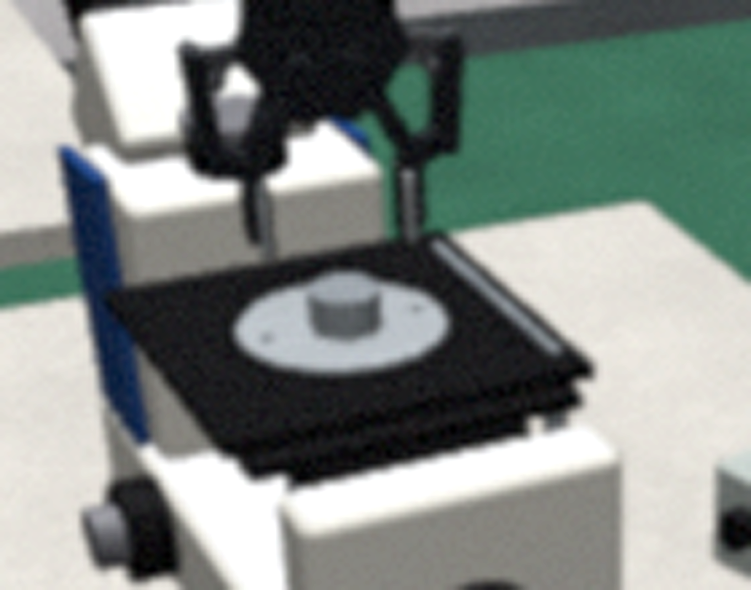

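Call:
{"fn": "send_rows", "kwargs": {"deltas": [0,0,0,0,0.1,-1.2,6.5,0,0,0,0,0.1,-2.4,6.5,0,0,0,0,0.1,-3.2,6.5,0,0,0,0,0.1,-3.4,6.5,0,0,0,0,0.1,-3.4,6]}}

```text
time_s: 14.52
eef_pos: [0.5189, 0.3279, 0.2127]
ee_rot: [-90.0, 0.0, -8.9]
force: [1.5, 0.8, -0.2]
finger_gap: 0.0598
```

Call:
{"fn": "send_rows", "kwargs": {"deltas": [0,0,0,0,0,0,5,0,0,0,0,0,0,3.8,0,0,0,0,0,0,2.8,0,0,0,0,0,0,2.8,0,0,0,0,0,0,2.8]}}

```text
time_s: 15.15
eef_pos: [0.5192, 0.328, 0.2135]
ee_rot: [-90.0, -0.1, -8.9]
force: [-1.3, -0.8, 6.3]
finger_gap: 0.0357
```

```bash
python3 look.py b2 side 200 60 140 110
```

```text
15.2 [0.5192 0.328  0.2135] [-90.   -0.1  -8.9] [-1.8 -1.1  7.2] 0.03564924435989177
```

View pics/b2.png

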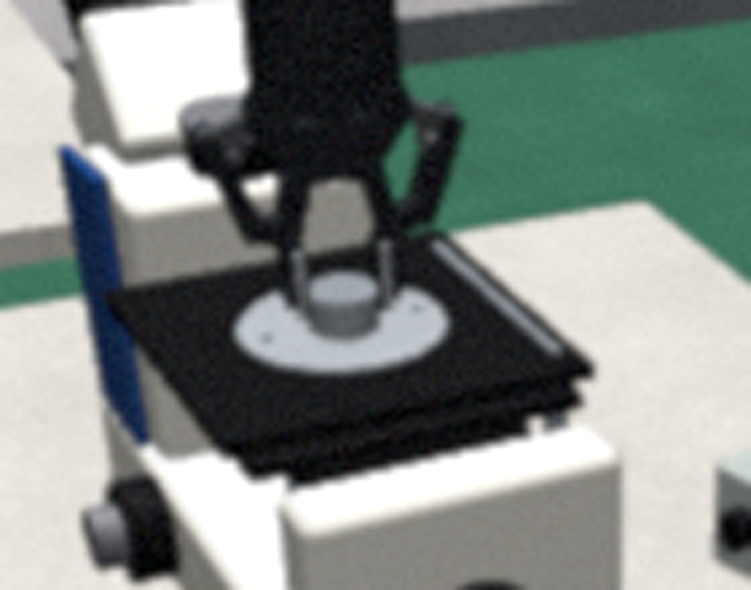

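Call:
{"fn": "send_rows", "kwargs": {"deltas": [0,0,0,0,0,0.7,2.8,0,0,0,0,0,2,2.8,0,0,0,0,0,4,2.8,0,0,0,0,0,6,2.8,0,0,0,0,0,6,2.8]}}

```text
time_s: 15.82
eef_pos: [0.5197, 0.3283, 0.2747]
ee_rot: [-89.9, -0.2, -8.9]
force: [-0.1, -0.1, -2.4]
finger_gap: 0.0355
```

```bash
python3 look.py b3 side 200 60 140 110;python3 look.py b4 top 100 140 150 120
```

```text
15.875 [0.5191 0.328  0.2733] [-90.   -0.1  -8.9] [-0.6 -0.4 -2.4] 0.03564484819553376
15.925 [0.5187 0.3278 0.2725] [-90.    0.   -8.9] [-0.3 -0.7 -2.3] 0.03555200659512578
```

View pics/b3.png

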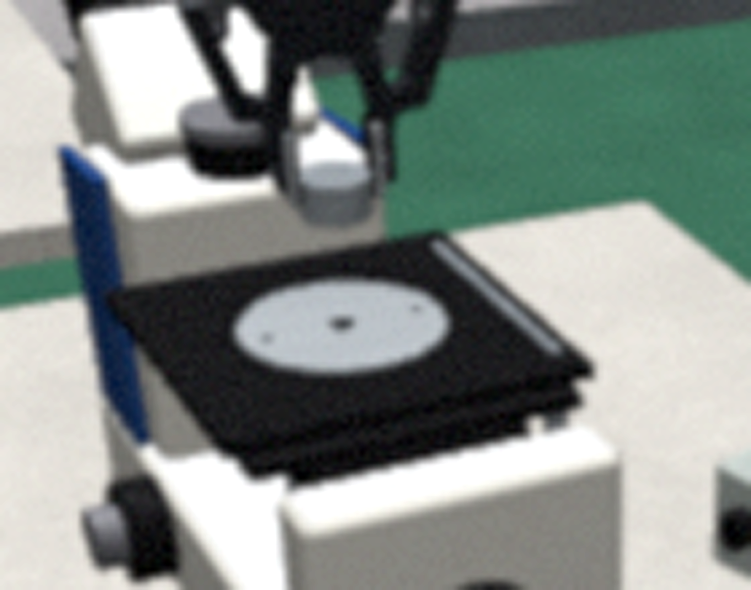

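View pics/b4.png

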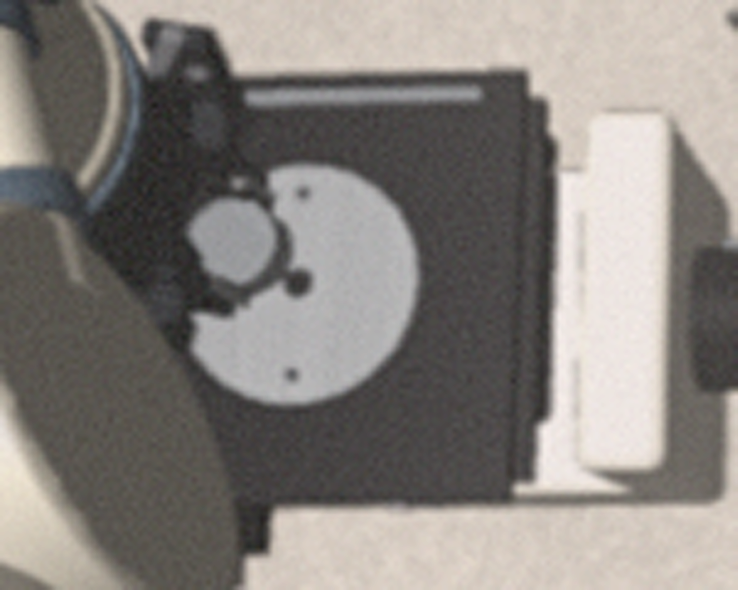

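```bash
python3 - <<'E'
from h import *
print(onz('top',[[160.2,197.15]],.205),onz('side',[[263.5,119.8]],.205))
E
```

```text
[[0.518335   0.33239912 0.205     ]] [[0.51916128 0.33267753 0.205     ]]
```

Call:
{"fn": "send_rows", "kwargs": {"deltas": [0,0,0,0,-4,0.3,2.8,0,0,0,0,-10,0.3,2.8,0,0,0,-1,-16,0.3,2.8,0,0,0,-2,-22,0.3,2.8,0,0,0,-3,-28,0.3,2.8]}}

```text
time_s: 16.55
eef_pos: [0.4879, 0.0462, 0.2749]
ee_rot: [-90.0, 0.1, -8.9]
force: [1.5, -1.0, -2.2]
finger_gap: 0.0358
```

Call:
{"fn": "send_rows", "kwargs": {"deltas": [0,0,0,-1,-6,0,2.8,0,0,0,-2,-12,-1,2.8,0,0,0,-3,-18,-5,2.8,0,0,0,-4,-24,-10,2.8,0,0,0,-4,-28,-15,2.8]}}

```text
time_s: 17.18
eef_pos: [0.4492, -0.2154, 0.1447]
ee_rot: [-90.0, -0.0, -8.9]
force: [1.5, 0.5, -0.9]
finger_gap: 0.0356
```

Call:
{"fn": "send_rows", "kwargs": {"deltas": [0,0,0,0,0,0,2.8,0,0,0,0,0,0,2.8]}}

```text
time_s: 17.42
eef_pos: [0.4496, -0.2133, 0.1457]
ee_rot: [-90.0, 0.1, -8.9]
force: [0.2, 0.3, -1.6]
finger_gap: 0.0356
```

Call:
{"fn": "send_rows", "kwargs": {"deltas": [0,0,0,-0.1,-1.6,-3,2.8,0,0,0,-0.15,-3.2,-6,2.8,0,0,0,-0.15,-3.25,-9,2.8,0,0,0,-0.15,-3.25,-11,2.8,0,0,0,-0.15,-3.25,-11,2.8]}}

```text
time_s: 18.05
eef_pos: [0.4485, -0.2451, 0.0359]
ee_rot: [-90.0, 0.1, -8.8]
force: [0.8, 0.5, -1.5]
finger_gap: 0.0358
```

```bash
python3 look.py b5 side 270 240 140 110
```

```text
18.1 [ 0.4489 -0.2455  0.0367] [-90.   -0.   -8.8] [ 0.1  0.3 -1.7] 0.035511102840497924
```

View pics/b5.png

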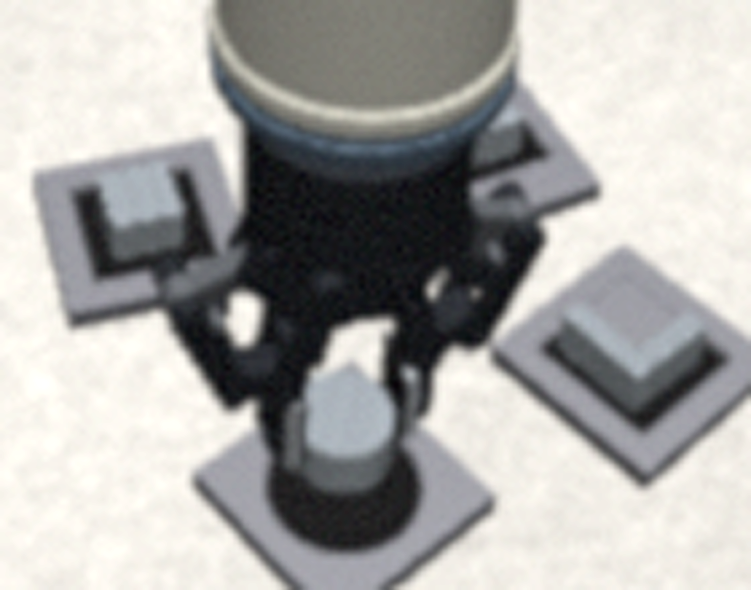

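Call:
{"fn": "send_rows", "kwargs": {"deltas": [0,0,0,0,0,-0.8,2.8,0,0,0,0,0,-1.5,2.8,0,0,0,0,0,-2,2.8,0,0,0,0,0,-2.15,2.8,0,0,0,0,0,-2.15,2.8]}}

```text
time_s: 18.73
eef_pos: [0.4484, -0.2462, 0.0144]
ee_rot: [-90.0, 0.0, -8.9]
force: [0.5, 0.6, -1.0]
finger_gap: 0.0354
```

Call:
{"fn": "send_rows", "kwargs": {"deltas": [0,0,0,0,0,-0.1,2.8,0,0,0,0,0,-0.1,2.8]}}

```text
time_s: 18.98
eef_pos: [0.4485, -0.2462, 0.0136]
ee_rot: [-90.0, -0.0, -8.9]
force: [-0.1, 0.3, -2.7]
finger_gap: 0.0355
```

Call:
{"fn": "send_rows", "kwargs": {"deltas": [0,0,0,0,0,-0.07,2.8,0,0,0,0,0,-0.07,2.8]}}

```text
time_s: 19.23
eef_pos: [0.4485, -0.2462, 0.0134]
ee_rot: [-90.0, -0.0, -8.9]
force: [-3.2, 1.7, 13.4]
finger_gap: 0.0355
```

Contact; release.

Call:
{"fn": "send_rows", "kwargs": {"deltas": [0,0,0,0,0,0.05,4,0,0,0,0,0,0.05,5.2,0,0,0,0,0,0.05,6.2,0,0,0,0,0,1.5,6.2,0,0,0,0,0,5,6.2]}}

```text
time_s: 19.85
eef_pos: [0.4478, -0.2457, 0.0631]
ee_rot: [-89.9, 0.1, -8.9]
force: [0.1, -0.2, 0.8]
finger_gap: 0.0624
```

```bash
python3 look.py b6 side 270 240 140 110
```

```text
19.9 [ 0.4495 -0.2468  0.0675] [-90.1  -0.2  -8.9] [ 3.4 -1.7  4.8] 0.06174268235151515
```

View pics/b6.png

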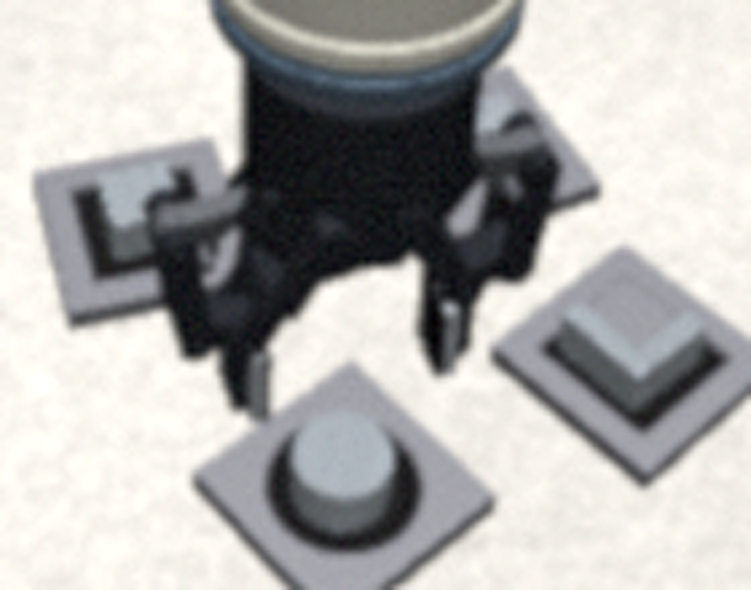

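Call:
{"fn": "send_rows", "kwargs": {"deltas": [0,0,0.18,0,2,2,5,0,0,0.36,2,4,3,4.5,0,0,0.54,4,6,3,4.5,0,0,0.72,6,8,3,4.5,0,0,0.9,8,10,3,4.5]}}

```text
time_s: 20.52
eef_pos: [0.5292, -0.1455, 0.0937]
ee_rot: [-90.0, -0.0, 43.0]
force: [0.8, -0.7, -0.0]
finger_gap: 0.0448
```

Call:
{"fn": "send_rows", "kwargs": {"deltas": [0,0,0.18,2,1.5,0,4.5,0,0,0.36,4,2.7,0,4.5,0,0,0.54,5,2.7,0,4.5,0,0,0.72,5,2.7,-2,4.5,0,0,0.81,5,2.7,-4,4.5]}}

```text
time_s: 21.15
eef_pos: [0.5788, -0.1191, 0.0533]
ee_rot: [-90.1, 0.0, 89.4]
force: [0.8, -1.2, 0.2]
finger_gap: 0.0451
```

Call:
{"fn": "send_rows", "kwargs": {"deltas": [0,0,0,0,0,0,4.5,0,0,0,0,0,0,4.5]}}

```text
time_s: 21.4
eef_pos: [0.5788, -0.1193, 0.0538]
ee_rot: [-90.0, 0.0, 89.0]
force: [-0.4, -0.3, 0.2]
finger_gap: 0.045
```

```bash
python3 look.py b7 side 290 220 140 110
```

```text
21.45 [ 0.5789 -0.1193  0.0539] [-90.1   0.   89. ] [-0.5 -0.8 -0.1] 0.04497505782856521
```

View pics/b7.png

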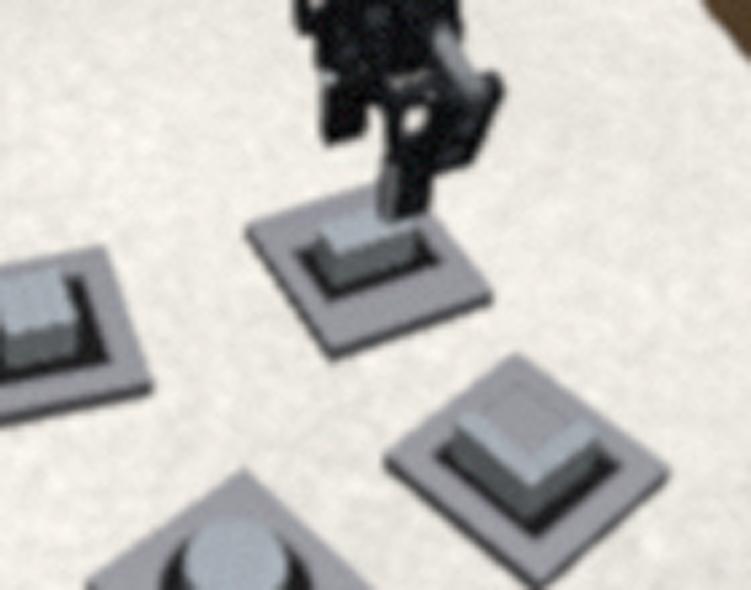

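Aligned. Down to 0.012, grip.

Call:
{"fn": "send_rows", "kwargs": {"deltas": [0,0,0,0,0,-1.5,4.5,0,0,0,0,0,-3,4.5,0,0,0,0,0,-3.9,4.5,0,0,0,0,0,-4.15,4.5,0,0,0,0,0,-4.15,4.5]}}

```text
time_s: 22.08
eef_pos: [0.5784, -0.1192, 0.0111]
ee_rot: [-90.0, -0.0, 89.1]
force: [-0.1, -0.9, 0.8]
finger_gap: 0.0452
```

Call:
{"fn": "send_rows", "kwargs": {"deltas": [0,0,0,0,0,0,3,0,0,0,0,0,0,1,0,0,0,0,0,0,1,0,0,0,0,0,0,1,0,0,0,0,0,0,1]}}

```text
time_s: 22.7
eef_pos: [0.5787, -0.1192, 0.0119]
ee_rot: [-90.0, 0.0, 89.1]
force: [-0.8, 0.8, 5.5]
finger_gap: 0.0165
```

Call:
{"fn": "send_rows", "kwargs": {"deltas": [0,0,0,0,0,1,1,0,0,0,0,0,4,1,0,0,0,0,0,10,1,0,0,0,0,0,16,1,0,0,0,0,0,22,1]}}

```text
time_s: 23.32
eef_pos: [0.578, -0.119, 0.234]
ee_rot: [-90.0, 0.0, 89.1]
force: [1.1, 0.1, -1.3]
finger_gap: 0.0163
```

Call:
{"fn": "send_rows", "kwargs": {"deltas": [0,0,0,0,0,4,1,0,0,0,0,0,4,1]}}

```text
time_s: 23.58
eef_pos: [0.5796, -0.1195, 0.2752]
ee_rot: [-90.3, 0.1, 89.1]
force: [-0.5, 0.4, -2.1]
finger_gap: 0.0167
```

Call:
{"fn": "send_rows", "kwargs": {"deltas": [0,0,0,-0.5,4,0.2,1,0,0,0,-1.2,10,0.3,1,0,0,0,-2,16,0.3,1,0,0,0,-2.8,22,0.3,1,0,0,0,-3.6,28,0.3,1]}}

```text
time_s: 24.2
eef_pos: [0.5412, 0.1625, 0.2734]
ee_rot: [-89.9, 0.0, 89.1]
force: [0.5, 0.6, -2.2]
finger_gap: 0.0166
```

Call:
{"fn": "send_rows", "kwargs": {"deltas": [0,0,0,-0.8,6,0,1,0,0,0,-1.6,12,0,1,0,0,0,-2.4,15,0,1,0,0,0,-2.4,16,0,1,0,0,0,-2.4,16,0,1]}}

```text
time_s: 24.82
eef_pos: [0.5183, 0.3206, 0.2736]
ee_rot: [-89.9, 0.0, 89.1]
force: [-0.1, -0.1, -2.3]
finger_gap: 0.0165
```

Call:
{"fn": "send_rows", "kwargs": {"deltas": [0,0,0,0,0,0,1,0,0,0,0,0,0,1]}}

```text
time_s: 25.08
eef_pos: [0.5187, 0.3198, 0.2743]
ee_rot: [-90.0, 0.0, 89.0]
force: [-0.8, -0.1, -1.3]
finger_gap: 0.0165
```

Call:
{"fn": "send_rows", "kwargs": {"deltas": [0,0,0,0,1.25,-1,1,0,0,0,0,1.25,-3,1,0,0,0,0,1.25,-4.6,1,0,0,0,0,1.25,-5.2,1,0,0,0,0,1.25,-5.2,1]}}

```text
time_s: 25.7
eef_pos: [0.5184, 0.3333, 0.222]
ee_rot: [-90.0, 0.0, 89.1]
force: [0.4, -0.6, -1.5]
finger_gap: 0.0164
```

```bash
python3 look.py b8 side 200 60 140 110; python3 look.py b9 top 100 140 150 120
```

```text
25.75 [0.5186 0.3334 0.2225] [-90.   -0.   89.1] [-0.5  0.8 -0.6] 0.016275863243979404
25.8 [0.5187 0.3335 0.2228] [-90.   -0.   89.1] [ 0.3  0.1 -1.8] 0.01650899237615339
```

View pics/b8.png

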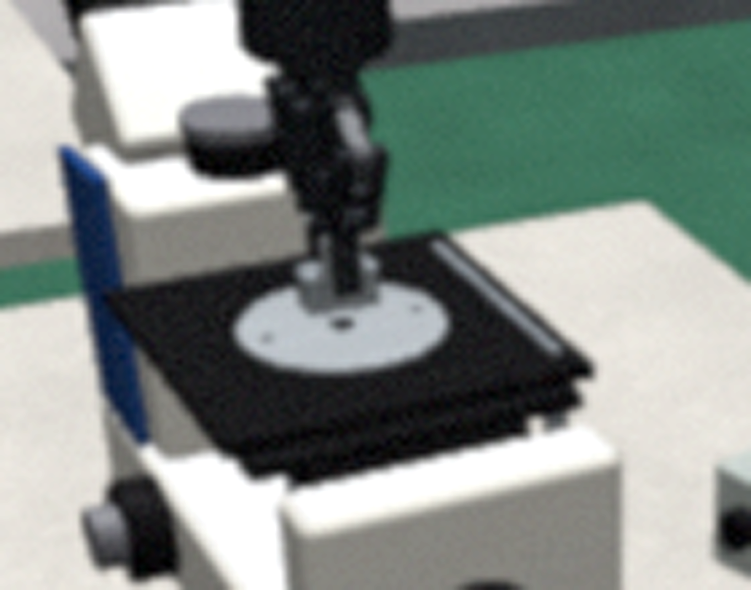

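View pics/b9.png

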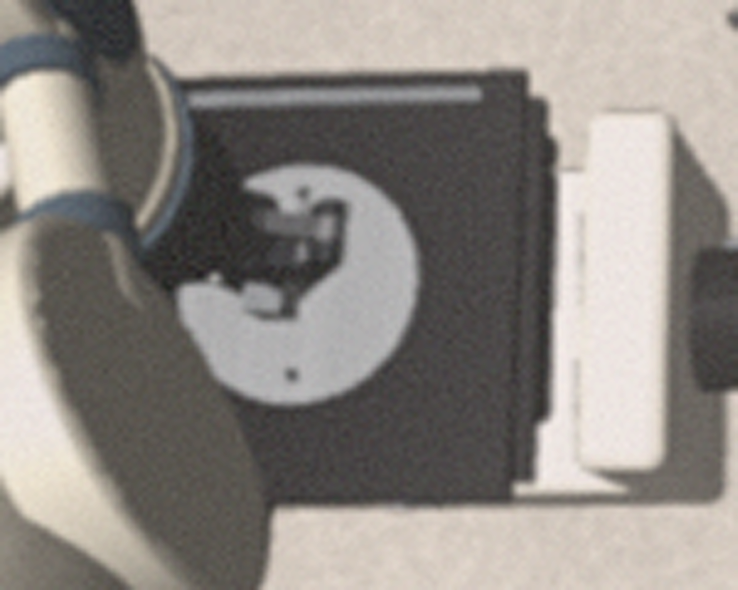

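Call:
{"fn": "send_rows", "kwargs": {"deltas": [0,0,0,0,-0.1,-0.5,1,0,0,0,0,-0.1,-0.85,1,0,0,0,0,-0.1,-0.9,1,0,0,0,0,-0.1,-0.9,1]}}

```text
time_s: 26.3
eef_pos: [0.5185, 0.3324, 0.2133]
ee_rot: [-90.0, -0.0, 89.1]
force: [0.3, 0.1, -1.4]
finger_gap: 0.0163
```

Call:
{"fn": "send_rows", "kwargs": {"deltas": [0,0,0,0,0,-0.07,1,0,0,0,0,0,-0.07,1]}}

```text
time_s: 26.55
eef_pos: [0.5184, 0.3324, 0.2126]
ee_rot: [-90.0, -0.0, 89.1]
force: [-0.6, -0.1, -1.2]
finger_gap: 0.0166
```

Call:
{"fn": "send_rows", "kwargs": {"deltas": [0,0,0,0,0,-0.07,1,0,0,0,0,0,-0.07,1]}}

```text
time_s: 26.8
eef_pos: [0.5185, 0.3324, 0.2119]
ee_rot: [-90.0, -0.0, 89.1]
force: [-0.1, 0.3, -0.9]
finger_gap: 0.0163
```

Call:
{"fn": "send_rows", "kwargs": {"deltas": [0,0,0,0,0,-0.06,1,0,0,0,0,0,-0.06,1]}}

```text
time_s: 27.05
eef_pos: [0.5185, 0.3323, 0.2119]
ee_rot: [-90.0, -0.0, 89.1]
force: [-2.1, -1.5, 7.5]
finger_gap: 0.0164
```

Contact. Release and clear.

Call:
{"fn": "send_rows", "kwargs": {"deltas": [0,0,0,0,0,0.03,2.2,0,0,0,0,0,0.03,3.5,0,0,0,0,0,0.03,4.5,0,0,0,0,0,2,4.5,0,0,0,0,0,7,4.5]}}

```text
time_s: 27.68
eef_pos: [0.5174, 0.3317, 0.28]
ee_rot: [-89.8, 0.1, 89.1]
force: [0.3, 0.0, 1.1]
finger_gap: 0.0451
```

Call:
{"fn": "send_rows", "kwargs": {"deltas": [0,0,0,-4,-1,2,4.5,0,0,0,-8,-2,3,4.5,0,0,0,-13,-3,3,4.5,0,0,0,-17,-4,3,4.5,0,0,0,-18,-5,3,4.5]}}

```text
time_s: 28.3
eef_pos: [0.3365, 0.2819, 0.3115]
ee_rot: [-90.0, -0.0, 89.2]
force: [0.3, -0.5, -0.2]
finger_gap: 0.045
```

Call:
{"fn": "send_rows", "kwargs": {"deltas": [0,0,0,0,-4,0,4.5,0,0,0,0,-9,0,4.5,0,0,0,0,-14,0,4.5,0,0,0,0,-14,0,4.5,0,0,0,0,-14,0,4.5]}}

```text
time_s: 28.92
eef_pos: [0.3391, 0.1424, 0.3115]
ee_rot: [-90.0, -0.0, 89.0]
force: [0.9, 0.3, -1.2]
finger_gap: 0.0451
```

```bash
python3 - <<'E'
from h import *
for n in("top","side"):
    p,d=bot.read_camera(n); cv2.imwrite(f"pics/f_{n}.png",p); np.save(f"pics/f_{n}p.npy",p)
    if n=='top':
        f=4.6
        cv2.imwrite('pics/f1.png',cv2.convertScaleAbs(cv2.resize(p[165:275,315:485],None,fx=f,fy=f,interpolation=cv2.INTER_CUBIC),alpha=1.6))
        cv2.imwrite('pics/f2.png',cv2.convertScaleAbs(cv2.resize(p[140:260,100:250],None,fx=f,fy=f,interpolation=cv2.INTER_CUBIC),alpha=1.6))
E
```

```text
(no output)
```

View pics/f_side.png

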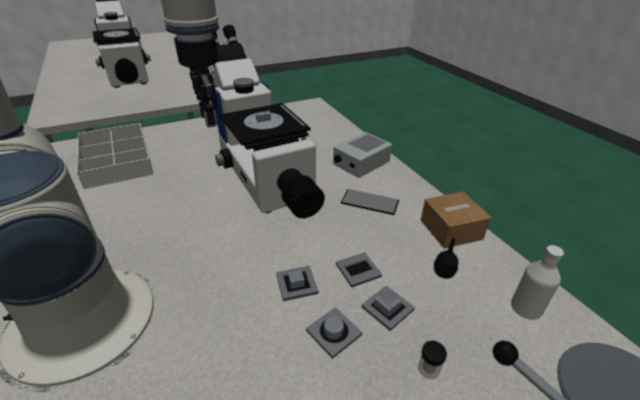

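View pics/f1.png

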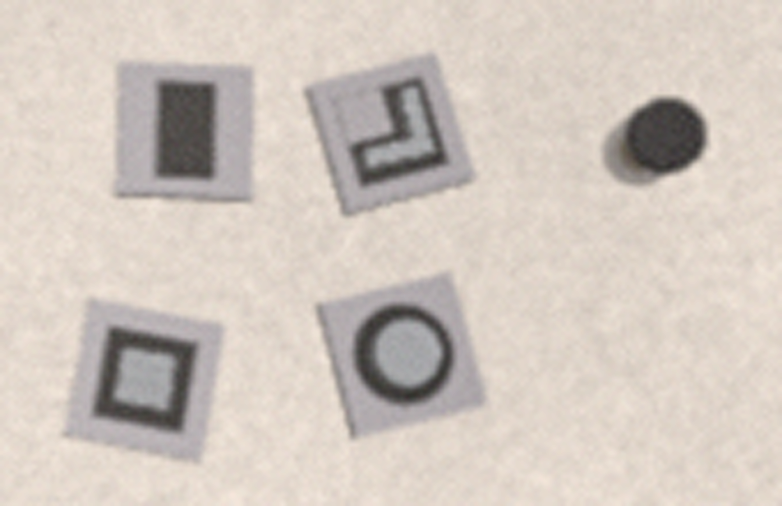

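View pics/f2.png

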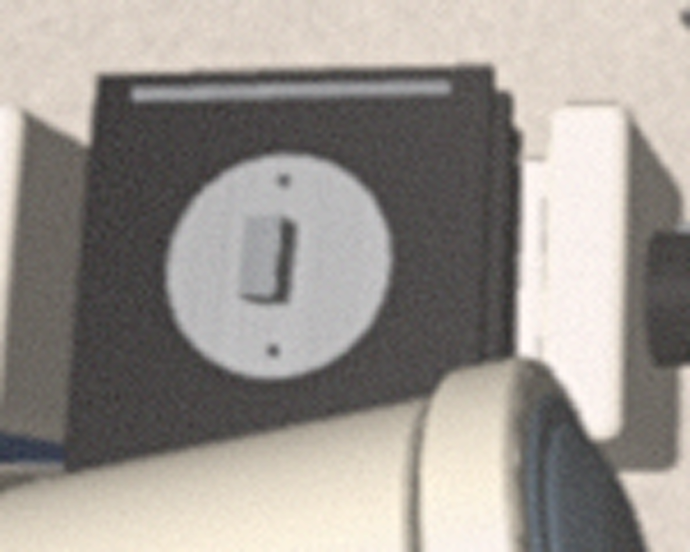

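```bash
python3 - <<'E'
from h import *
def un(pts,o): return (np.array(pts,float)+.5)/4.6-.5+np.array(o)
print('flat',onz('top',un([(263,258)],(100,140)),.227).round(4),'hole .5187 .3325')
print('square',onz('top',un([(146,379)],(315,165)),.027).round(4),'nest .4317 -.096')
print('round',onz('top',un([(408,354)],(315,165)),.027).round(4),'nest .448 -.246')
a=np.load('pics/top0p.npy').astype(int);b=np.load('pics/f_topp.npy').astype(int)
for n,(u,v) in dict(angle=(403,193),can=(459,195)).items(): print(n,abs(a-b)[v-14:v+14,u-14:u+14].mean().round(2))
s=bot.state();print(s['time_s'],abs(s['qd']).max())
bot.job_done()
E
```

```text
flat [[0.517  0.3313 0.227 ]] hole .5187 .3325
square [[ 0.4304 -0.0959  0.027 ]] nest .4317 -.096
round [[ 0.4469 -0.2449  0.027 ]] nest .448 -.246
angle 1.93
can 2.04
29.025 0.530933650202118
the job is handed in; nothing more can be done
```

The job is handed in at about 29 s of the 106 s allowed. I parked the flat specimen in its own nest, moved the square and then the round specimen to their nests, and set the flat one on the stage. Each piece was lowered until the wrist force showed contact, then released.

My last checks, taken from the final top-camera picture with the arm clear of everything:

| Piece | Distance from target centre | Limit |
|---|---|---|
| flat, on the stage | about 2 mm | 10 mm |
| square, in its nest | about 1.5 mm | 12 mm |
| round, in its nest | about 1.5 mm | 12 mm |

- **Accuracy:** these offsets carry the 2 mm camera calibration error. Heights and tilt were judged by eye, and all three pieces look flat.
- **Bystanders:** the angle specimen and canister regions match the start picture apart from image noise, so neither appears to have moved.
- **Wrist force:** the highest reading was 24 N, a brief press when the square specimen touched its nest floor. No check failed or disagreed.

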